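# Load and arm the nail-tip strength tester

### The job

Make the nail-tip tester ready and start a load test: first swing the load lever fully back towards the robot to its locked stop, then slide every weight on the table sideways onto the stem, fully home and lying flat on one another, with each slot turned at least 45 degrees away from the slots of all the other weights. Only when all weights are on, with the lever still locked, turn the zero knob anticlockwise back to its zero stop, and then set the lever upright at the green mark to apply the load. Do not disturb the bottles and the jar.

Things in the scene. Friction and masses are not known exactly. Their poses are not given: they have to be found in the camera images.
- tester: the nail-tip tester, fixed to the table: a white plate 150 x 315 x 16 mm with, in a row along its own y, the load stem (y -110 mm), zero knob (y +20) and load lever (y +125). Origin on the table, under the plate (y -155 to +160 mm, x +-75); x points away from the robot at yaw 0, z up. A sample clamp 28 mm high stands at x +58, y +70
- stem_foot (a point): foot of the load stem: a point on the stem's axis at the plate's top, 16 mm above the table, in the middle of the platen (a dark steel disc 68 mm across, flush with the plate) on which the weights are stacked. The steel stem is 8 mm thick and rises 46 mm above the plate to the underside of a black cap, 24 mm across and 6 mm thick, so weights can only be slid on sideways
- weight_red: red slotted weight, may be absent: steel disc 60 mm across, 8 mm thick, 0.15 kg, with two rim flats to grip, 52 mm apart (own y +-26, 30 mm long). A 13 mm slot (20 mm at the rim) runs from the rim at own +x to 4.5 mm past the centre. Origin at mid-thickness of the centre, where the stem stands when home. Faces alike but for two white lines along the slot. Starts flat on the table
- weight_red_mouth (a point): mouth of the red weight's slot, on the rim: 30 mm from the centre along the weight's own +x
- weight_blue: blue slotted weight, may be absent: steel disc 60 mm across, 8 mm thick, 0.15 kg, with two rim flats to grip, 52 mm apart (own y +-26, 30 mm long). A 13 mm slot (20 mm at the rim) runs from the rim at own +x to 4.5 mm past the centre. Origin at mid-thickness of the centre, where the stem stands when home. Faces alike but for two white lines along the slot. Starts flat on the table
- weight_blue_mouth (a point): mouth of the blue weight's slot, on the rim: 30 mm from the centre along the weight's own +x
- weight_green: green slotted weight, may be absent: steel disc 60 mm across, 8 mm thick, 0.15 kg, with two rim flats to grip, 52 mm apart (own y +-26, 30 mm long). A 13 mm slot (20 mm at the rim) runs from the rim at own +x to 4.5 mm past the centre. Origin at mid-thickness of the centre, where the stem stands when home. Faces alike but for two white lines along the slot. Starts flat on the table
- weight_green_mouth (a point): mouth of the green weight's slot, on the rim: 30 mm from the centre along the weight's own +x
- weight_yellow: yellow slotted weight, may be absent: steel disc 60 mm across, 8 mm thick, 0.15 kg, with two rim flats to grip, 52 mm apart (own y +-26, 30 mm long). A 13 mm slot (20 mm at the rim) runs from the rim at own +x to 4.5 mm past the centre. Origin at mid-thickness of the centre, where the stem stands when home. Faces alike but for two white lines along the slot. Starts flat on the table
- weight_yellow_mouth (a point): mouth of the yellow weight's slot, on the rim: 30 mm from the centre along the weight's own +x
- zero_knob (a joint): angle of the peak pointer's zero knob, rad: 0 at its zero stop, where its white line points to the dial's red mark (towards the tester's own -x, the robot's side); grows as it turns clockwise seen from above, to 2.6. So it is zeroed by turning it anticlockwise to the stop. Stays where it is left (friction 0.04 N m)
- zero_knob_grip (a point): grip point of the black zero knob, on its vertical axis, 53 mm above the table: the middle of a bar 42 mm long, 14 mm thick and 32 mm high (its top 7 mm above this point) on a 44 mm disc. At 0 the bar lies along the tester's x; at angle q it is turned clockwise by q. The point turns with the knob
- load_lever (a joint): angle of the load lever, rad: 0 = locked, against the stop leaning 0.6 rad towards the tester's own -x (the robot's side, the red line); 0.6 = loaded, upright over the green line; 1.2 = leaning fully to the tester's +x. Stays where it is left (friction 0.08 N m)
- load_lever_tip (a point): centre of the lever's red ball, 26 mm across, 70 mm from the hinge, on a 10 mm steel rod
- load_lever_hinge (a point): hinge of the load lever, a level axis along the tester's y, 40 mm above the table. At angle q the ball is 70 sin(q - 0.6) mm from it along the tester's x and 70 cos(q - 0.6) mm above
- polish_bottle: small red polish bottle with a black cap, 32 mm across, 70 mm tall; a bystander; origin at the centre of its underside
- cream_jar: red cream jar, 72 mm across, 45 mm tall; a bystander; origin at the centre of its underside
- pump_bottle: white lotion bottle, 60 mm across, 120 mm tall; a bystander; origin at the centre of its underside

How it is judged (in metres and radians):
On the way, in this order (a step that is already met when the one before it is completed fails the run):
1. the load lever is at its locked stop (value of joint load_lever below 0.1 rad), for 0.2 s.
2. all the weights present are home on the stem, slots staggered, let go, with the lever still locked (horizontal distance between each of weight_red, weight_blue, weight_green, weight_yellow and stem_foot below 0.006 m and z of weight_red in the frame of tester between 0.017 and 0.048 m and (angle between weight_red's own z axis and vertical below 0.12 rad or angle between weight_red's own z axis and vertical above 3.02 rad) and linear speed of each of weight_red, weight_blue, weight_green, weight_yellow below 0.03 m/s and z of weight_blue in the frame of tester between 0.017 and 0.048 m and (angle between weight_blue's own z axis and vertical below 0.12 rad or angle between weight_blue's own z axis and vertical above 3.02 rad) and z of weight_green in the frame of tester between 0.017 and 0.048 m and (angle between weight_green's own z axis and vertical below 0.12 rad or angle between weight_green's own z axis and vertical above 3.02 rad) and z of weight_yellow in the frame of tester between 0.017 and 0.048 m and (angle between weight_yellow's own z axis and vertical below 0.12 rad or angle between weight_yellow's own z axis and vertical above 3.02 rad) and horizontal distance between each of weight_blue_mouth, weight_green_mouth, weight_yellow_mouth and weight_red_mouth above 0.02 m and horizontal distance between each of weight_green_mouth, weight_yellow_mouth and weight_blue_mouth above 0.02 m and horizontal distance between weight_yellow_mouth and weight_green_mouth above 0.02 m and contact force between the fingers and weight_red below 0.2 N and contact force between the fingers and weight_blue below 0.2 N and contact force between the fingers and weight_green below 0.2 N and contact force between the fingers and weight_yellow below 0.2 N and value of joint load_lever below 0.1 rad), for 0.2 s.
3. the zero knob is at its zero stop, with the lever still locked (value of joint zero_knob below 0.09 rad and value of joint load_lever below 0.1 rad), for 0.2 s.
4. the load lever stands upright (value of joint load_lever between 0.48 and 0.72 rad), for 0.2 s.
At the end, for the whole second after the job is handed in: Each weight present lies flat on the stem's stack (within 7 degrees), its centre within 6 mm of the stem axis, at rest; any two slot mouths at least 20 mm apart (about 40 degrees); knob within 0.09 rad of its stop; lever upright, 0.48 to 0.72 rad, at rest; all let go (all of step 4 and horizontal distance between each of weight_red, weight_blue, weight_green, weight_yellow and stem_foot below 0.006 m and z of weight_red in the frame of tester between 0.017 and 0.048 m and (angle between weight_red's own z axis and vertical below 0.12 rad or angle between weight_red's own z axis and vertical above 3.02 rad) and linear speed of each of weight_red, weight_blue, weight_green, weight_yellow below 0.03 m/s and z of weight_blue in the frame of tester between 0.017 and 0.048 m and (angle between weight_blue's own z axis and vertical below 0.12 rad or angle between weight_blue's own z axis and vertical above 3.02 rad) and z of weight_green in the frame of tester between 0.017 and 0.048 m and (angle between weight_green's own z axis and vertical below 0.12 rad or angle between weight_green's own z axis and vertical above 3.02 rad) and z of weight_yellow in the frame of tester between 0.017 and 0.048 m and (angle between weight_yellow's own z axis and vertical below 0.12 rad or angle between weight_yellow's own z axis and vertical above 3.02 rad) and horizontal distance between each of weight_blue_mouth, weight_green_mouth, weight_yellow_mouth and weight_red_mouth above 0.02 m and horizontal distance between each of weight_green_mouth, weight_yellow_mouth and weight_blue_mouth above 0.02 m and horizontal distance between weight_yellow_mouth and weight_green_mouth above 0.02 m and contact force between the fingers and weight_red below 0.2 N and contact force between the fingers and weight_blue below 0.2 N and contact force between the fingers and weight_green below 0.2 N and contact force between the fingers and weight_yellow below 0.2 N and value of joint zero_knob below 0.09 rad and velocity of joint load_lever between -0.05 and 0.05 rad/s); the robot touches nothing.
It fails at once if a bottle or the jar is pushed more than 30 mm or tipped over (distance of any of polish_bottle, cream_jar, pump_bottle from where it was at the start of the episode above 0.03 m or angle between any of polish_bottle, cream_jar, pump_bottle's own z axis and vertical above 0.5 rad).
Of weight_red, weight_blue, weight_green, weight_yellow only 3 to 4 are there at a start; the rules pass over those that are not, and their reading is None.
At some moment in a run one of weight_red, weight_blue, weight_green, weight_yellow may be knocked a few centimetres aside while the robot is not near it.
Once in a run the grip may slacken for a moment while it holds something.
It also fails if it takes over 210 s, if anything falls off the work surface, if the arm or the gripper's body presses on something with over 40 N, if the wrist force passes 120 N, or if a joint passes its speed limit or range.

### The arm

A 6-joint arm with a two-finger parallel gripper is mounted at the origin on the work surface. World frame = base frame: x ahead of the robot, y to its left, z up, the work surface at z = 0. Lengths are in mm, angles in rad, forces in N, time in s.
With the tool pointing down it reaches from about 400 to 925 mm from the base axis. Payload 12.5 kg.
Tool frame: the origin (TCP) lies on the mounting face of the last link; the fingertips stand 190 mm ahead of it and the grasp point (between the pads) lies 171 mm ahead of it; z points along the fingers, y is the line along which they close (so a half turn about z gives the same grasp; the last joint's range is limited). The gripper opens to 95 mm and grips with 3 to 60 N. Pads are 20 mm wide; open, the fingers measure 119 mm over their backs; the gripper's body (75 mm by 180 mm) begins 59 mm behind the grasp point.
Start: joints at [1.083, 0.491, 1.559, -0, 1.092, -0.106], TCP at [232.846, 580.006, 404.761] pointing down, gripper open.
Joint ranges: [-3.1, 3.1], [-0.84, 2.19], [0.05, 2.79], [-1.13, 4.28], [0.06, 2.93], [-2.69, 2.69]. Speed limits (rad/s): [2.22, 2.22, 2.79, 3.14, 3.14, 3.14].

### API

Orientations are given as [roll, pitch, yaw] about the fixed x, y, z axes, in that order (R = Rz(yaw) Ry(pitch) Rx(roll)).
In Python, from cell import env gives the robot as it stands.
- The arm moves only by the tool carry_out, never from a script. Its argument "series" is a list of rows, each a list of 5 numbers: the shift along the tool's x, y, z in m, then the turn about the tool's z in degrees, then the opening, from 0 (shut) to 1 (fully open). A call has 1 to 20 rows; each row is the pose to reach, as a shift and turn from the pose commanded when the call began, along the tool's axes at that moment; what a row does not reach only later rows make up. A row lasts 1/8 s, in which the tool goes at most 62.5 mm and 10.7 degrees, less where a joint would pass 70% of its speed; a pose out of reach is approached as far as the arm can. A call with a gripper value outside its range is refused whole. The fingers move at their own pace and stop on an object; the grip force is fixed at half the most. Time passes only in rows, so rows that repeat a pose let the fingers close. It gives the time, the measured TCP pose, the force, the opening and the grip force at its end, in the units of the state.
- env.state(): the state, without advancing time (a new reading comes with each control period).
- env.read_camera(name): name is "scene" or "side" or "wrist"; returns (picture, depth): 384x512x3 uint8, red, green, blue; 384x512 float32, mm along the optical axis (not along the pixel's ray), 0 where there is no reading.
- env.get_calibration(name): a dict with "intrinsics" (3x3 intrinsics, pixels), "cam_to_world" (4x4, takes a point from camera to world coordinates); the wrist camera has in their place "T_tool_cam" (4x4, takes a point from camera to tool coordinates, whose origin is the TCP and whose axes are the flange's). Camera axes: x right, y up, looking along -z (the intrinsics and any distortion apply to the point x, -y, -z); pixel columns grow to the right and rows downward; lengths in mm; the calibration is good to about 2 mm. A picture is of the moment at which its call begins: read the wrist's pose just before it. get_calibration takes no time and is no camera call.
- env.job_done(): hands the job in; it is judged then, once.
The state is a dict: "t": time; "joints": joint angles; "qvel": joint speeds; "tau": joint torques, N m; "eef_pos": TCP position; "tcp_rot": TCP orientation; "ft_force": force on the tool from outside, world axes, zero at the start; "moment": the same for the moment, N m; "opening": opening from 0.0 (shut) to 1.0 (fully open); "grip_force": force on a finger pad.
Only numpy, scipy, OpenCV 4.12 (cv2) and the standard library are available. Lean on these libraries where they do the work, as an engineer would, in place of code of your own. Each camera call takes 0.05 s, during which the arm holds its last target. There are 200 camera calls.

## Working session

There is one attempt and no reset: what is moved stays moved. The work goes in short steps, Python scripts to look and compute and a tool call to move; the robot and the scene stay as the last step left them, time stands still between calls to the robot, and variables do not carry over. Pictures are saved under pics/ and viewed, at most 14 in all, crops included, and the job is handed in when it is done.

Besides the shell and the picture viewer there is one more tool, called after "Call:" as a command line: name --pt "numbers of a row" for each row, then --argument value for the rest. carry_out: Moves the arm, as the interface text tells. Its arguments: {"type":"object","properties":{"series":{"type":"array","items":{"type":"array","items":{"type":"number"}}}},"required":["series"]}

```bash
ls; mkdir -p pics
cat > h.py <<'E'
import numpy as np, cv2
from scipy.spatial.transform import Rotation as R
from cell import env
def grab(n):
    s=env.state(); im,d=env.read_camera(n); c=env.get_calibration(n)
    K=np.array(c["intrinsics"])
    if n=="wrist":
        T=np.eye(4);T[:3,:3]=R.from_euler('xyz',s["tcp_rot"]).as_matrix();T[:3,3]=s["eef_pos"]
        M=T@np.array(c["T_tool_cam"])
    else: M=np.array(c["cam_to_world"])
    v,u=np.mgrid[:im.shape[0],:im.shape[1]]
    P=np.stack([(u-K[0,2])/K[0,0]*d,-(v-K[1,2])/K[1,1]*d,-d],-1)
    W=P@M[:3,:3].T+M[:3,3]; W[d<=0]=np.nan
    return im,d,W,K,M,s
def save(im,n): cv2.imwrite("pics/"+n,im[...,::-1])
E
python3 - <<'E'
from h import *
a=[grab(n) for n in("scene","side")]
for n,g in zip(("scene","side"),a): print(n,g[3].round(1).tolist(),g[4].round(2).tolist()); np.savez(n,im=g[0],W=g[2])
save(cv2.resize(a[0][0],(800,600)),"scene.png");save(cv2.resize(a[1][0],(800,600)),"side.png")
print(env.state(), {k:v for k,v in env.get_calibration("wrist").items()})
E
```

```text
pics
scene [[362.6, 0.0, 253.5], [0.0, 362.6, 187.6], [0.0, 0.0, 1.0]] [[-0.15, -0.54, 0.83, 1380.01], [0.99, -0.09, 0.12, 133.16], [0.01, 0.84, 0.54, 585.96], [0.0, 0.0, 0.0, 1.0]]
side [[399.7, 0.0, 250.6], [0.0, 399.7, 198.7], [0.0, 0.0, 1.0]] [[0.68, 0.57, -0.47, 78.01], [-0.74, 0.51, -0.44, -464.18], [-0.01, 0.64, 0.76, 963.66], [0.0, 0.0, 0.0, 1.0]]
{'t': 0.1, 'joints': array([ 1.08340286e+00,  4.91513102e-01,  1.55937034e+00,  2.05969671e-05,
        1.09170463e+00, -1.05623697e-01]), 'qvel': array([ 0.00162815, -0.0011764 , -0.00085411, -0.0003251 ,  0.0014064 ,
        0.00069418]), 'tau': array([ 1.71565836e-03, -6.13626122e+01, -2.58604610e+01,  6.93353964e-02,
        4.70776227e-02,  1.07876937e-05]), 'eef_pos': array([232.83470974, 579.99133615, 404.21775994]), 'tcp_rot': array([-3.14060470e+00, -1.23111522e-04,  2.75981332e+00]), 'ft_force': array([ 0.21052006, -0.85153671,  0.40444666]), 'moment': array([ 0.03722498, -0.00284721,  0.0182494 ]), 'grip_force': 0.0, 'opening': 1.0039474526808305} {'intrinsics': array([[268.16950702,   0.        , 257.51958477],
       [  0.        , 268.16950702, 193.44486102],
       [  0.        ,   0.        ,   1.        ]]), 'T_tool_cam': array([[ 3.17211330e-04,  9.59787743e-01,  2.80726536e-01,
         7.90673070e+01],
       [ 9.99999767e-01, -1.34882138e-04, -6.68811135e-04,
         1.03079296e+00],
       [-6.04051735e-04,  2.80726682e-01, -9.59787562e-01,
         1.91473902e+01],
       [ 0.00000000e+00,  0.00000000e+00,  0.00000000e+00,
         1.00000000e+00]])}
```

View pics/scene.png

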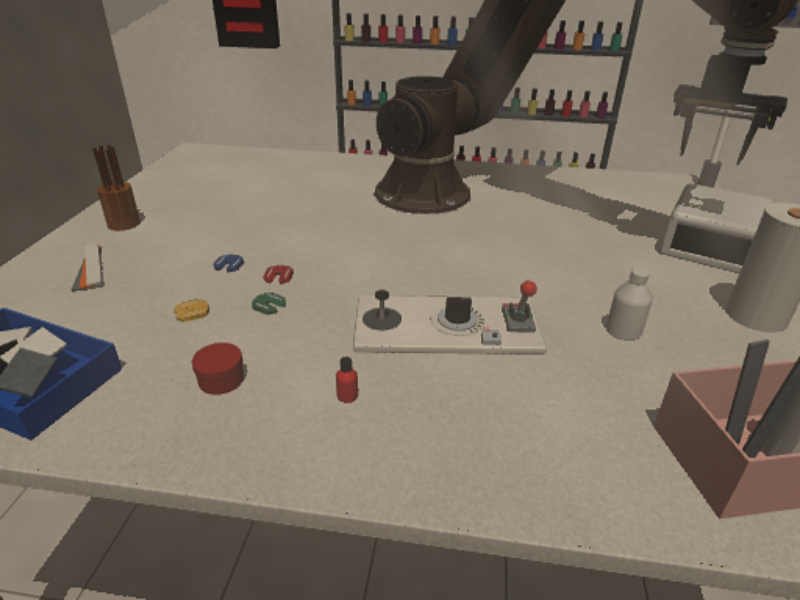

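View pics/side.png

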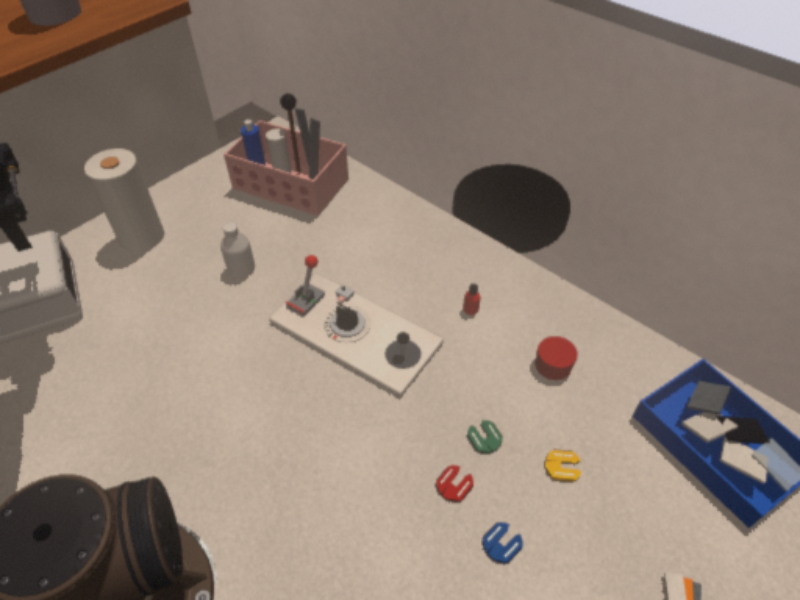

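All four weights lie to the left of the tester in the scene view; the stem is nearest to them and the lever (red ball at (528,289)) leans away. Next, positions from depth.

```bash
cat >> h.py <<'E'
def hsv(im): return cv2.cvtColor(im,cv2.COLOR_RGB2HSV)
H={"red":[(0,6),(174,180)],"yellow":[(18,32)],"green":[(50,85)],"blue":[(95,125)]}
def cmask(im,c,smin=90,vmin=40):
    h=hsv(im); m=np.zeros(h.shape[:2],bool)
    for a,b in H[c]: m|=(h[...,0]>=a)&(h[...,0]<=b)
    return m&(h[...,1]>smin)&(h[...,2]>vmin)
E
python3 - <<'E'
from h import *
for n in("scene","side"):
    f=np.load(n+".npz");im,W=f["im"],f["W"]
    print(n)
    ws=(W[...,0]>250)&(W[...,0]<900)&(abs(W[...,1])<600)
    for c in H:
        m=cmask(im,c)&ws
        k,l,st,ce=cv2.connectedComponentsWithStats(m.astype(np.uint8))
        for i in range(1,k):
            if st[i,4]>25:
                p=W[l==i]; print(c,st[i,4],ce[i].round(),np.nanmean(p,0).round(),np.nanmin(p,0).round(),np.nanmax(p,0).round())
    h=hsv(im); m=ws&(abs(W[...,2]-16)<5)&(W[...,1]>-150)
    m=cv2.morphologyEx(m.astype(np.uint8),cv2.MORPH_OPEN,np.ones((3,3)))
    k,l,st,ce=cv2.connectedComponentsWithStats(m); i=1+st[1:,4].argmax()
    p=W[l==i]; print("plate",st[i,4],p.mean(0).round(1),cv2.minAreaRect(p[:,:2].astype(np.float32)))
E
```

```text
scene
red 137 [178. 175.] [ 466. -236.    8.] [ 437. -262.    1.] [ 496. -210.   11.]
red 79 [338. 184.] [600. 230. 107.] [590. 219.  93.] [608. 241. 117.]
red 849 [139. 235.] [ 784. -218.   36.] [ 736. -258.   -0.] [ 809. -188.   48.]
red 260 [222. 247.] [787. -23.  31.] [771. -40.   0.] [794. -10.  53.]
yellow 245 [122. 198.] [ 613. -347.    7.] [ 568. -380.   -2.] [ 641. -319.   12.]
blue 1491 [ 36. 236.] [ 812. -462.   25.] [ 722. -600.    1.] [ 900. -388.   53.]
plate 2954 [597.   87.4  16.7] ((579.5823364257812, 104.32807922363281), (153.5424041748047, 313.38946533203125), 8.694901466369629)
side
red 55 [199. 167.] [588. 232. 109.] [578. 222.  96.] [599. 245. 119.]
red 122 [301. 194.] [767. -27.  33.] [756. -37.   0.] [783.  -9.  56.]
red 571 [356. 228.] [ 762. -223.   39.] [ 733. -255.    2.] [ 820. -186.   50.]
red 323 [290. 310.] [ 459. -233.    8.] [ 433. -258.   -1.] [ 495. -206.   13.]
yellow 350 [359. 298.] [ 605. -344.    7.] [ 578. -375.   -2.] [ 644. -315.   13.]
blue 2192 [447. 286.] [ 781. -494.   18.] [ 715. -600.   -2.] [ 900. -385.   55.]
blue 465 [487. 269.] [ 888. -550.   29.] [ 842. -600.    0.] [ 900. -493.   54.]
blue 39 [482. 284.] [ 849. -561.   12.] [ 819. -571.   -1.] [ 866. -546.   50.]
blue 290 [320. 348.] [ 431. -347.    8.] [ 408. -372.    3.] [ 462. -322.   12.]
plate 3094 [572.3  81.7  16.9] ((576.8034057617188, 108.81797790527344), (152.2699432373047, 314.1751403808594), 8.065183639526367)
```

```bash
cat >> h.py <<'E'
def shift(x,y,tipz,yawdeg,q=False):
    """rows shift from present pose so that fingertips are at x,y,tipz with tool yaw"""
    s=env.state(); Rm=R.from_euler('xyz',s["tcp_rot"]).as_matrix()
    d=Rm.T@(np.array([x,y,tipz+190.])-s["eef_pos"])/1000
    turn=-(yawdeg-np.degrees(s["tcp_rot"][2])); turn=(turn+180)%360-180
    print("shift",d.round(4).tolist(),"turn",round(turn,1),"| now",s["eef_pos"].round(1),np.degrees(s["tcp_rot"]).round(2),"t",round(s["t"],1)); return d,turn
E
python3 -c "
from h import *
shift(560,130,230,98.5)"
```

```text
shift [-0.4713, -0.2957, -0.0155] turn 59.6 | now [232.8 580.  404.2] [-1.7994e+02 -1.0000e-02  1.5813e+02] t 0.1
```

Call:
carry_out --pt "-0.471 -0.296 -0.015 59.6 0" --pt "-0.471 -0.296 -0.015 59.6 0" --pt "-0.471 -0.296 -0.015 59.6 0" --pt "-0.471 -0.296 -0.015 59.6 0" --pt "-0.471 -0.296 -0.015 59.6 0" --pt "-0.471 -0.296 -0.015 59.6 0" --pt "-0.471 -0.296 -0.015 59.6 0" --pt "-0.471 -0.296 -0.015 59.6 0" --pt "-0.471 -0.296 -0.015 59.6 0" --pt "-0.471 -0.296 -0.015 59.6 0" --pt "-0.471 -0.296 -0.015 59.6 0" --pt "-0.471 -0.296 -0.015 59.6 0" --pt "-0.471 -0.296 -0.015 59.6 0" --pt "-0.471 -0.296 -0.015 59.6 0"

```text
t: 1.85
eef_pos: [559.4, 130.4, 419.9]
tcp_rot: [3.141, -0.0, 1.721]
ft_force: [-0.2, 0.2, 0.2]
opening: 0.006
grip_force: 0.0
```

```bash
cat >> h.py <<'E'
def weight(im,W,c,s):
    """pose of a weight by template fit on the world-grid: returns x,y,mouth deg"""
    pass
E
python3 - <<'E'
from h import *
g=grab("wrist"); im,W=g[0],g[2]; np.savez("w1",im=im,W=W); save(cv2.resize(im,(800,600)),"w1.png"); print(g[5]["eef_pos"],g[5]["tcp_rot"])
ws=(W[...,0]>250)&(W[...,0]<900)
m=ws&(abs(W[...,2]-16)<4)&(W[...,1]>-120)
m=cv2.morphologyEx(m.astype(np.uint8),cv2.MORPH_OPEN,np.ones((3,3)))
k,l,st,ce=cv2.connectedComponentsWithStats(m); i=1+st[1:,4].argmax()
p=W[l==i]; print("plate",st[i,4],p.mean(0).round(1),cv2.minAreaRect(p[:,:2].astype(np.float32)))
for c in H:
    m=cmask(im,c)&ws
    k,l,st,ce=cv2.connectedComponentsWithStats(m.astype(np.uint8))
    for i in range(1,k):
        if st[i,4]>40:
            p=W[l==i]; print(c,st[i,4],ce[i].round(),np.nanmean(p,0).round(),np.nanmin(p,0).round(),np.nanmax(p,0).round())
E
```

```text
[559.36835842 130.43755649 419.874652  ] [ 3.14133277e+00 -8.48037532e-05  1.72054222e+00]
plate 12362 [569.  145.3  16.9] ((573.27978515625, 141.8622283935547), (150.1245574951172, 247.80636596679688), 8.25110912322998)
red 151 [245. 100.] [530. 226.  30.] [524. 204.  27.] [535. 249.  32.]
red 503 [303.  97.] [591. 234. 112.] [580. 223.  17.] [618. 253. 117.]
red 66 [375. 295.] [731.  13. 107.] [594. -36.  39.] [776. 160. 325.]
yellow 126 [253. 280.] [554. 160. 327.] [553. 152. 319.] [556. 165. 331.]
yellow 108 [262. 282.] [557. 160. 327.] [556. 152. 321.] [558. 165. 331.]
yellow 1069 [247. 320.] [554. 151. 335.] [514. 144. 331.] [581. 157. 337.]
yellow 109 [ 92. 321.] [509. 145. 335.] [503. 143. 333.] [514. 146. 337.]
```

View pics/w1.png

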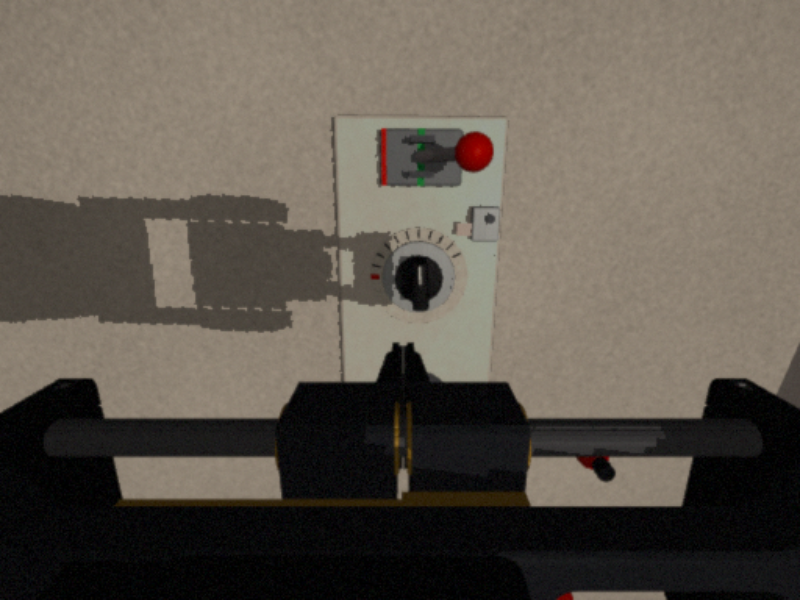

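The wrist picture shows the tester: lever ball at (475,152) leaning to +x, knob at (420,280) with its line pointing to +y (about 1.6 rad). The gripper hides the lower half. Next: push the ball to -x.

Call:
carry_out --pt "0.098 0.096 0.0 0 0" --pt "0.098 0.096 0.0 0 0" --pt "0.098 0.096 0.0 0 0" --pt "0.098 0.096 0.05 0 0" --pt "0.098 0.096 0.1 0 0" --pt "0.098 0.096 0.145 0 0" --pt "0.098 0.096 0.145 0 0" --pt "0.098 0.08 0.145 0 0" --pt "0.098 0.07 0.145 0 0" --pt "0.098 0.06 0.145 0 0" --pt "0.098 0.05 0.145 0 0" --pt "0.098 0.04 0.145 0 0" --pt "0.098 0.03 0.145 0 0" --pt "0.098 0.02 0.145 0 0" --pt "0.098 0.014 0.145 0 0" --pt "0.098 0.01 0.145 0 0" --pt "0.098 0.008 0.145 0 0"

```text
t: 4.03
eef_pos: [552.9, 227.9, 274.7]
tcp_rot: [-3.142, -0.0, 1.72]
ft_force: [1.7, 0.6, -0.7]
opening: 0.005
grip_force: 0.6
```

Call:
carry_out --pt "0 -0.003 0 0 0" --pt "0 -0.006 0 0 0" --pt "0 -0.006 0 0 0"

```text
t: 4.4
eef_pos: [546.9, 227.0, 274.8]
tcp_rot: [-3.141, -0.0, 1.72]
ft_force: [-0.1, 0.1, 0.4]
opening: 0.001
grip_force: 0.0
```

Call:
carry_out --pt "0 -0.004 0 0 0" --pt "0 -0.008 0 0 0" --pt "0 -0.008 0 0 0"

```text
t: 4.78
eef_pos: [539.8, 226.0, 275.1]
tcp_rot: [3.138, -0.0, 1.72]
ft_force: [8.5, 1.5, -2.4]
opening: 0.005
grip_force: 3.7
```

Call:
carry_out --pt "0 0.01 0 0 0" --pt "0 0.012 -0.03 0 0" --pt "0 0.012 -0.08 0 0" --pt "0 0 -0.145 0 0.7" --pt "-0.575 -0.117 -0.145 0 0.7" --pt "-0.575 -0.117 -0.145 0 0.7" --pt "-0.575 -0.117 -0.145 0 0.7" --pt "-0.575 -0.117 -0.145 0 0.7" --pt "-0.575 -0.117 -0.145 0 0.7" --pt "-0.575 -0.117 -0.145 0 0.7" --pt "-0.575 -0.117 -0.145 0 0.7" --pt "-0.575 -0.117 -0.145 0 0.7" --pt "-0.575 -0.117 -0.145 0 0.7" --pt "-0.575 -0.117 -0.145 0 0.7" --pt "-0.575 -0.117 -0.145 0 0.7" --pt "-0.575 -0.117 -0.145 0 0.7" --pt "-0.575 -0.117 -0.145 0 0.7"

```text
t: 6.9
eef_pos: [509.1, -358.7, 420.0]
tcp_rot: [3.141, -0.0, 1.721]
ft_force: [0.4, -0.5, -0.5]
opening: 0.698
grip_force: 0.0
```

```bash
cat >> h.py <<'E'
def template(r=30.):
    yy,xx=np.mgrid[-40:41,-40:41].astype(float)   # 1 mm grid, x=col
    m=(xx**2+yy**2<=r*r)&(abs(yy)<=26)&~((xx>-4.5)&(abs(yy)<np.where(xx>22,9,6.5)))
    return m
def weights(im,M,K,z=8.,colors=H,box=None,smin=90,step=1.0):
    """rectify the plane z=const (tops) to a 1 mm map, fit template for each colour"""
    x0,x1,y0,y1=box or (330,760,-470,-120)
    X,Y=np.meshgrid(np.arange(x0,x1),np.arange(y0,y1))
    P=np.stack([X,Y,np.full(X.shape,z)],-1).astype(float)-M[:3,3]; C=P@M[:3,:3]
    u=(K[0,2]+K[0,0]*C[...,0]/-C[...,2]).astype(np.float32); v=(K[1,2]-K[1,1]*C[...,1]/-C[...,2]).astype(np.float32)
    rec=cv2.remap(im,u,v,cv2.INTER_LINEAR)
    t=template().astype(np.float32); out={}
    disc=((np.mgrid[-40:41,-40:41]**2).sum(0)<34**2)
    for c in colors:
        m=cmask(rec,c,smin).astype(np.float32); best=(-9,)
        for a in range(0,360,3):
            T=cv2.warpAffine(t,cv2.getRotationMatrix2D((40,40),-a,1),(81,81))
            w=(T-(1-T)*disc)/t.sum()
            r=cv2.filter2D(m,-1,w,borderType=cv2.BORDER_CONSTANT)
            _,mv,_,ml=cv2.minMaxLoc(r)
            if mv>best[0]: best=(mv,ml[0]+x0,ml[1]+y0,a)
        out[c]=best
        print(c,"score %.2f x %d y %d mouth %d"%best)
    return out,rec
E
python3 - <<'E'
from h import *
im,d,W,K,M,s=grab("wrist"); print(s["eef_pos"],s["t"])
o,rec=weights(im,M,K)
save(cv2.resize(im,(800,600)),"w2.png")
E
```

```text
[ 509.10046873 -358.65234898  419.97740478] 6.9
red score 0.87 x 464 y -233 mouth 0
yellow score 0.83 x 609 y -346 mouth 306
green score 0.77 x 564 y -218 mouth 69
blue score 0.80 x 438 y -347 mouth 357
```

View pics/w2.png

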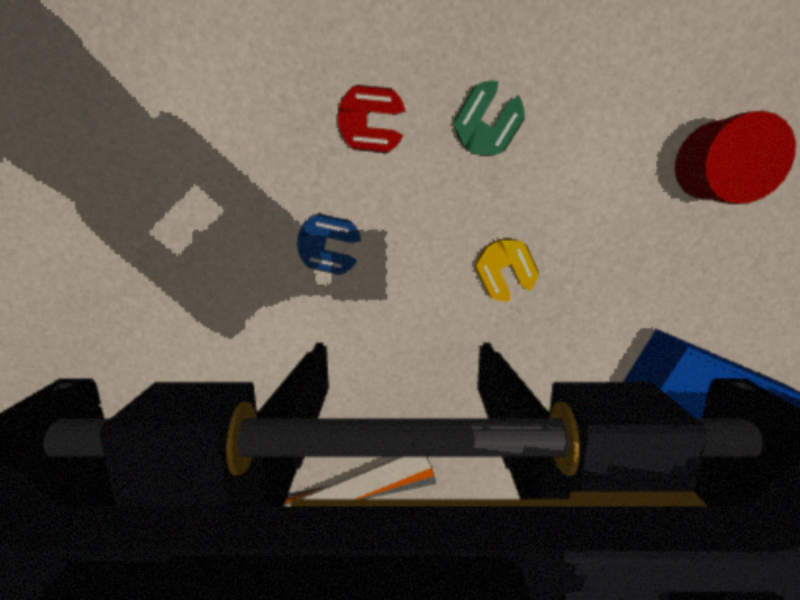

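Picture: red (370,118) mouth right, green (489,118) mouth up-right, blue (328,243) mouth right, yellow (505,268) mouth down-right, all flat; the fits agree. Plan for the final mouth angles: red 0°, green 60°, blue 120°, yellow -60°. Red goes first.

```bash
python3 -c "
from h import *
shift(464,-233,60,0);shift(464,-233,1.5,0)"
```

```text
shift [0.1311, -0.0258, 0.17] turn 98.6 | now [ 509.1 -358.8  420. ] [179.99  -0.    98.62] t 7.0
shift [0.1311, -0.0258, 0.2285] turn 98.6 | now [ 509.1 -358.8  420. ] [179.99  -0.    98.62] t 7.0
```

Call:
carry_out --pt "0.131 -0.026 0.08 98.6 0.75" --pt "0.131 -0.026 0.13 98.6 0.75" --pt "0.131 -0.026 0.17 98.6 0.75" --pt "0.131 -0.026 0.17 98.6 0.75" --pt "0.131 -0.026 0.17 98.6 0.75" --pt "0.131 -0.026 0.17 98.6 0.75" --pt "0.131 -0.026 0.17 98.6 0.75" --pt "0.131 -0.026 0.17 98.6 0.75" --pt "0.131 -0.026 0.17 98.6 0.75" --pt "0.131 -0.026 0.17 98.6 0.75" --pt "0.131 -0.026 0.17 98.6 0.75" --pt "0.131 -0.026 0.2 98.6 0.75" --pt "0.131 -0.026 0.22 98.6 0.75" --pt "0.131 -0.026 0.228 98.6 0.75" --pt "0.131 -0.026 0.228 98.6 0.75" --pt "0.131 -0.026 0.228 98.6 0.4" --pt "0.131 -0.026 0.228 98.6 0.4" --pt "0.131 -0.026 0.228 98.6 0.4" --pt "0.131 -0.026 0.228 98.6 0.4" --pt "0.131 -0.026 0.228 98.6 0.4"

```text
t: 9.45
eef_pos: [463.7, -234.5, 192.2]
tcp_rot: [3.141, -0.001, -0.001]
ft_force: [-0.5, 0.4, 6.1]
opening: 0.544
grip_force: 29.6
```

Call:
carry_out --pt "0 0 -0.03 0 0.4" --pt "0 0 -0.08 0 0.4" --pt "0.0 -0.06 -0.1 0 0.4" --pt "0.02 -0.12 -0.1 0 0.4" --pt "0.04 -0.18 -0.1 0 0.4" --pt "0.055 -0.23 -0.1 0 0.4" --pt "0.055 -0.23 -0.1 0 0.4" --pt "0.055 -0.23 -0.06 0 0.4" --pt "0.055 -0.23 -0.03 0 0.4" --pt "0.055 -0.23 -0.03 0 0.4"

```text
t: 10.7
eef_pos: [518.4, -5.2, 220.2]
tcp_rot: [-3.141, 0.004, -0.002]
ft_force: [0.0, -0.2, -2.0]
opening: 0.541
grip_force: 29.6
```

Run:
```python
from h import *
im,d,W,K,M,s=grab("wrist"); print(s["eef_pos"],s["opening"])
np.savez("w3",im=im,W=W)
b=(440,680,-110,110)
weights(im,M,K,z=s["eef_pos"][2]-190+6.5,colors=["red"],box=b)
# stem cap: top z ~68
m=(W[...,2]>60)&(W[...,2]<74)&(abs(W[...,0]-594)<40)&(abs(W[...,1]+3)<40)
p=W[m];print(m.sum(),np.median(p,0),p.min(0),p.max(0))
save(cv2.resize(im,(800,600)),"w3.png")
```

```text
[518.40313922  -5.17064722 220.21658727] 0.5410570478135652
red score 0.78 x 520 y -4 mouth 3
1940 [594.32375635  -2.59780014  68.88699324] [582.47522161 -14.21048972  66.5797924 ] [605.92853817   9.4267349   71.05967258]
```

View pics/w3.png

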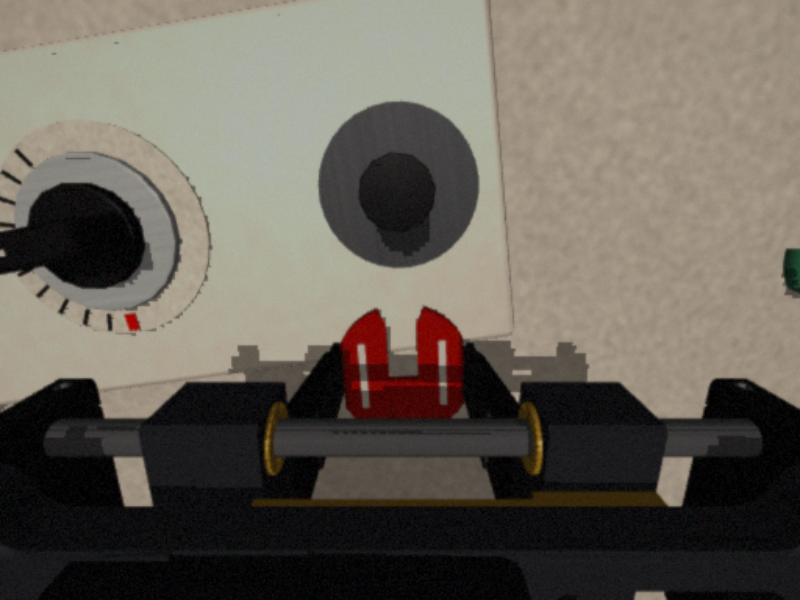

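```bash
cat >> h.py <<'E'
def rel(im,d,W,s,stem=(594.2,-2.5),color="red"):
    """stem cap and held weight in tool axes (mm)"""
    T=np.eye(4);T[:3,:3]=R.from_euler('xyz',s["tcp_rot"]).as_matrix();T[:3,3]=s["eef_pos"]
    L=(W-T[:3,3])@T[:3,:3]
    m=(W[...,2]>64)&(W[...,2]<74)&(np.hypot(W[...,0]-stem[0],W[...,1]-stem[1])<20)&(hsv(im)[...,2]<90)
    c=(np.nanmin(L[m],0)+np.nanmax(L[m],0))/2 if m.any() else None
    k=cmask(im,color)&(abs(L[...,2]-185)<8)&(abs(L[...,1])<40)&(abs(L[...,0])<45)
    p=L[k]; print("cap",None if c is None else c.round(1),"uv",np.argwhere(m).mean(0).round(1),"weight lateral",np.nanmin(p,0).round(1),np.nanmax(p,0).round(1))
    for lo in (8,14,20):  # slot edges at some tool-x bands
        q=p[(p[:,0]>lo)&(p[:,0]<lo+6),1]
        if len(q): print(lo,"slot",q[q<0].max().round(1),q[q>0].min().round(1), "outer",q.min().round(1),q.max().round(1))
E
python3 - <<'E'
from h import *
f=np.load("w3.npz"); s=env.state()
rel(f["im"],None,f["W"],s)
E
```

```text
cap [ 75.7  -2.9 152.5] uv [122.6 253.5] weight lateral [-22.9 -27.6 182.7] [ 27.7  25.6 192.6]
8 slot -7.9 4.8 outer -27.6 24.6
14 slot -8.4 4.6 outer -26.2 24.4
20 slot -9.1 4.7 outer -22.5 20.4
```

```bash
cat >> h.py <<'E'
Ttc=np.array(env.get_calibration("wrist")["T_tool_cam"])
def toolpts(d,K):
    v,u=np.mgrid[:d.shape[0],:d.shape[1]]
    P=np.stack([(u-K[0,2])/K[0,0]*d,-(v-K[1,2])/K[1,1]*d,-d],-1)
    L=P@Ttc[:3,:3].T+Ttc[:3,3]; L[d<=0]=np.nan
    return L
def rel2(im,d,K,s,color):
    L=toolpts(d,K); hz=s["eef_pos"][2]
    m=(abs(hz-L[...,2]-68)<5)&(hsv(im)[...,2]<90)&(abs(L[...,1])<60)&(L[...,0]>-20)&(L[...,0]<200)
    k,l,st,ce=cv2.connectedComponentsWithStats(m.astype(np.uint8)); 
    if k>1:
        i=1+st[1:,4].argmax(); q=L[l==i]; print("cap n",st[i,4],"mean",q.mean(0).round(1),"min",q.min(0).round(1),"max",q.max(0).round(1))
    p=L[cmask(im,color)&(abs(L[...,2]-185)<9)&(abs(L[...,1])<45)&(abs(L[...,0])<60)]
    print("weight min",p.min(0).round(1),"max",p.max(0).round(1),"mean",p.mean(0).round(1))
    for lo in (8,14,20):
        q=p[(p[:,0]>lo)&(p[:,0]<lo+6),1]; a=np.sort(q); g=np.diff(a).argmax()
        print(lo,"outer",a[0].round(1),a[-1].round(1),"slot",a[g].round(1),a[g+1].round(1))
E
python3 - <<'E'
from h import *
im,d,W,K,M,s=grab("wrist"); rel2(im,d,K,s,"red")
print([env.state()["tcp_rot"].round(4).tolist() for i in range(3)],s["tcp_rot"])
E
```

```text
cap n 1884 mean [ 75.9  -2.8 152.5] min [ 63.9 -14.3 150.4] max [ 87.4   9.  155. ]
weight min [-21.8 -27.3 181.3] max [ 28.9  25.5 191.7] mean [  1.5  -0.8 183.6]
8 outer -27.2 24.6 slot -7.8 5.3
14 outer -27.3 24.4 slot -8.1 4.6
20 outer -22.6 20.9 slot -8.7 4.6
[[-3.1415, 0.0001, -0.002], [-3.1415, 0.0001, -0.002], [-3.1415, 0.0001, -0.002]] [-3.14129380e+00  1.84373392e-03 -2.03333496e-03]
```

Cap at tool (75.8, -2.8), weight slot centre about (0.5, -1.5): slide about 75 mm with -1.3 mm lateral.

Call:
carry_out --pt "0 -0.0013 0.005 0 0.4" --pt "0.015 -0.0013 0.009 0 0.4" --pt "0.03 -0.0013 0.009 0 0.4" --pt "0.045 -0.0013 0.009 0 0.4" --pt "0.055 -0.0013 0.009 0 0.4" --pt "0.063 -0.0013 0.009 0 0.4" --pt "0.068 -0.0013 0.009 0 0.4" --pt "0.071 -0.0013 0.009 0 0.4" --pt "0.073 -0.0013 0.009 0 0.4" --pt "0.073 -0.0013 0.009 0 0.4"

```text
t: 12.05
eef_pos: [591.9, -3.3, 212.7]
tcp_rot: [-3.142, -0.0, -0.001]
ft_force: [0.0, 1.2, -2.2]
opening: 0.546
grip_force: 29.6
```

Call:
carry_out --pt "0.001 0 0 0 0.4" --pt "0.002 0 0 0 0.4" --pt "0.002 0 0 0 0.4"

```text
t: 12.42
eef_pos: [594.0, -3.3, 212.8]
tcp_rot: [-3.141, -0.0, -0.001]
ft_force: [-0.6, 0.7, -1.3]
opening: 0.539
grip_force: 29.9
```

Call:
carry_out --pt "0.001 0 0 0 0.4" --pt "0.002 0 0 0 0.4" --pt "0.002 0 0 0 0.4"

```text
t: 12.8
eef_pos: [595.3, -3.3, 212.6]
tcp_rot: [-3.141, 0.003, -0.001]
ft_force: [-6.1, -0.4, 2.4]
opening: 0.542
grip_force: 29.9
```

Call:
carry_out --pt "-0.0007 0 0.002 0 0.4" --pt "-0.0007 0 0.003 0 0.4" --pt "-0.0007 0 0.004 0 0.4" --pt "-0.0007 0 0.004 0 0.4"

```text
t: 13.3
eef_pos: [595.4, -3.5, 209.6]
tcp_rot: [3.141, -0.001, -0.001]
ft_force: [-2.2, -2.7, 8.6]
opening: 0.544
grip_force: 30.0
```

Call:
carry_out --pt "0 0 -0.0005 0 0.75" --pt "0 0 -0.0005 0 0.75" --pt "0 0 -0.0005 0 0.75" --pt "0 0 -0.02 0 0.75" --pt "0 0 -0.07 0 0.75" --pt "-0.03 0 -0.12 0 0.75" --pt "-0.09 0 -0.12 0 0.75" --pt "-0.09 0 -0.12 0 0.75"

```text
t: 14.3
eef_pos: [501.9, -2.8, 329.2]
tcp_rot: [-3.141, 0.002, -0.001]
ft_force: [0.0, -1.2, 0.1]
opening: 0.75
grip_force: 0.0
```

Run:
```python
from h import *
im,d,W,K,M,s=grab("wrist"); print(s["eef_pos"])
weights(im,M,K,z=24,colors=["red"],box=(500,680,-100,100))
L=toolpts(d,K); 
save(cv2.resize(im,(512,384)),"w4.png")
shift(510,-360,230,98.6)
```

```text
[501.93904815  -2.82596344 329.210977  ]
red score 0.75 x 594 y -3 mouth 0
shift [0.0064, 0.3569, -0.0907] turn -98.7 | now [504.2  -3.1 329.3] [-1.8e+02 -3.0e-02 -8.0e-02] t 14.3
```

View pics/w4.png

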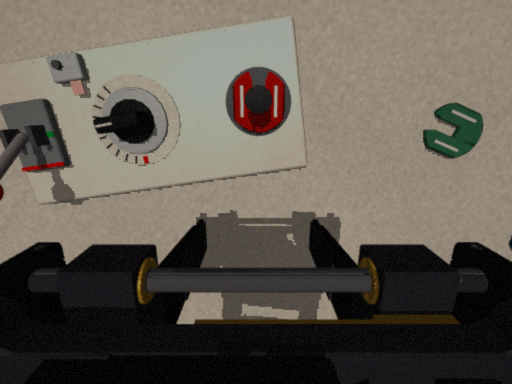

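Red is home on the platen (259,100), the lever is at the red line. Re-look at the other weights next.

Call:
carry_out --pt "0.006 0.357 -0.09 -98.6 0.75" --pt "0.006 0.357 -0.09 -98.6 0.75" --pt "0.006 0.357 -0.09 -98.6 0.75" --pt "0.006 0.357 -0.09 -98.6 0.75" --pt "0.006 0.357 -0.09 -98.6 0.75" --pt "0.006 0.357 -0.09 -98.6 0.75" --pt "0.006 0.357 -0.09 -98.6 0.75" --pt "0.006 0.357 -0.09 -98.6 0.75" --pt "0.006 0.357 -0.09 -98.6 0.75" --pt "0.006 0.357 -0.09 -98.6 0.75" --pt "0.006 0.357 -0.09 -98.6 0.75" --pt "0.006 0.357 -0.09 -98.6 0.75"

```text
t: 15.85
eef_pos: [511.1, -360.5, 418.5]
tcp_rot: [3.142, -0.0, 1.718]
ft_force: [-0.1, 0.4, 1.0]
opening: 0.751
grip_force: 0.0
```

Run:
```python
from h import *
im,d,W,K,M,s=grab("wrist"); print(s["eef_pos"])
o,_=weights(im,M,K,colors=["green","blue","yellow"])
_,x,y,a=o["green"]; shift(x,y-1,60,a); shift(x,y-1,1.5,a)
```

```text
[ 511.1287115  -360.48545012  418.45692953]
green score 0.77 x 564 y -218 mouth 69
blue score 0.80 x 438 y -347 mouth 357
yellow score 0.83 x 609 y -346 mouth 306
shift [0.1321, 0.0731, 0.1685] turn 29.4 | now [ 511.  -360.4  418.5] [ 1.800e+02 -1.000e-02  9.844e+01] t 15.9
shift [0.1321, 0.0731, 0.227] turn 29.4 | now [ 511.  -360.4  418.5] [ 1.800e+02 -1.000e-02  9.844e+01] t 15.9
```

Call:
carry_out --pt "0.132 0.073 0.06 29.4 0.75" --pt "0.132 0.073 0.12 29.4 0.75" --pt "0.132 0.073 0.17 29.4 0.75" --pt "0.132 0.073 0.17 29.4 0.75" --pt "0.132 0.073 0.2 29.4 0.75" --pt "0.132 0.073 0.22 29.4 0.75" --pt "0.132 0.073 0.2265 29.4 0.75" --pt "0.132 0.073 0.2265 29.4 0.75" --pt "0.132 0.073 0.2265 29.4 0.4" --pt "0.132 0.073 0.2265 29.4 0.4" --pt "0.132 0.073 0.2265 29.4 0.4" --pt "0.132 0.073 0.2265 29.4 0.4" --pt "0.132 0.073 0.2265 29.4 0.4"

```text
t: 17.52
eef_pos: [563.4, -218.9, 192.9]
tcp_rot: [3.141, 0.0, 1.206]
ft_force: [-1.0, -0.8, 5.7]
opening: 0.543
grip_force: 29.9
```

Call:
carry_out --pt "0 0 -0.03 0 0.4" --pt "0 0 -0.08 0 0.4" --pt "0.05 -0.02 -0.1 9.1 0.4" --pt "0.1 -0.04 -0.1 9.1 0.4" --pt "0.138 -0.06 -0.1 9.1 0.4" --pt "0.138 -0.06 -0.08 9.1 0.4" --pt "0.138 -0.06 -0.05 9.1 0.4" --pt "0.138 -0.06 -0.035 9.1 0.4" --pt "0.138 -0.06 -0.035 9.1 0.4"

```text
t: 18.65
eef_pos: [556.4, -68.6, 226.5]
tcp_rot: [-3.14, 0.0, 1.047]
ft_force: [0.3, 1.3, -0.5]
opening: 0.543
grip_force: 29.9
```

Run:
```python
from h import *
im,d,W,K,M,s=grab("wrist"); rel2(im,d,K,s,"green"); s=env.state(); print(s["eef_pos"],s["tcp_rot"],s["opening"])
```

```text
cap n 1748 mean [ 7.650e+01 -1.000e-01  1.575e+02] min [ 64.7 -11.7 155.4] max [ 88.   11.5 159.7]
weight min [-21.7 -24.6 181.9] max [ 30.1  24.9 190.8] mean [  3.5  -1.2 184.1]
8 outer -24.1 24.3 slot -6.7 7.1
14 outer -24.6 24.9 slot -6.0 7.0
20 outer -23.2 23.3 slot -6.0 7.0
[556.58061317 -68.66436759 227.26947548] [-3.14103982e+00  4.33603553e-05  1.04736241e+00] 0.5411933456850649
```

Call:
carry_out --pt "0 0 0.005 0 0.4" --pt "0.015 0 0.007 0 0.4" --pt "0.03 0 0.007 0 0.4" --pt "0.045 0 0.007 0 0.4" --pt "0.055 0 0.007 0 0.4" --pt "0.063 0 0.007 0 0.4" --pt "0.068 0 0.007 0 0.4" --pt "0.071 0 0.007 0 0.4" --pt "0.073 0 0.007 0 0.4" --pt "0.074 0 0.007 0 0.4" --pt "0.074 0 0.007 0 0.4"

```text
t: 20.08
eef_pos: [593.4, -4.5, 220.2]
tcp_rot: [-3.142, -0.0, 1.048]
ft_force: [-0.7, 0.5, -0.8]
opening: 0.542
grip_force: 29.9
```

Call:
carry_out --pt "0.001 0 0 0 0.4" --pt "0.0015 0 0 0 0.4" --pt "0.0015 0 0 0 0.4"

```text
t: 20.45
eef_pos: [594.1, -3.3, 220.2]
tcp_rot: [-3.141, 0.0, 1.048]
ft_force: [-1.6, -3.8, -1.0]
opening: 0.543
grip_force: 29.9
```

Call:
carry_out --pt "-0.0005 0 0.002 0 0.4" --pt "-0.0005 0 0.003 0 0.4" --pt "-0.0005 0 0.004 0 0.4" --pt "-0.0005 0 0.004 0 0.4"

```text
t: 20.95
eef_pos: [593.9, -3.5, 216.9]
tcp_rot: [3.141, -0.0, 1.048]
ft_force: [-4.2, -1.5, 6.9]
opening: 0.545
grip_force: 29.9
```

Call:
carry_out --pt "0 0 -0.0005 0 0.75" --pt "0 0 -0.0005 0 0.75" --pt "0 0 -0.0005 0 0.75" --pt "0 0 -0.02 0 0.75" --pt "0 0 -0.07 0 0.75" --pt "-0.03 0 -0.13 0 0.75" --pt "-0.08 0.02 -0.203 -38.6 0.75" --pt "-0.351 0.105 -0.203 -38.6 0.75" --pt "-0.351 0.105 -0.203 -38.6 0.75" --pt "-0.351 0.105 -0.203 -38.6 0.75" --pt "-0.351 0.105 -0.203 -38.6 0.75" --pt "-0.351 0.105 -0.203 -38.6 0.75" --pt "-0.351 0.105 -0.203 -38.6 0.75" --pt "-0.351 0.105 -0.203 -38.6 0.75"

```text
t: 22.7
eef_pos: [509.4, -359.8, 418.8]
tcp_rot: [-3.141, -0.001, 1.721]
ft_force: [0.2, -0.0, 0.8]
opening: 0.75
grip_force: 0.0
```

Run:
```python
from h import *
im,d,W,K,M,s=grab("wrist"); print(s["eef_pos"])
o,_=weights(im,M,K,colors=["blue","yellow"])
_,x,y,a=o["blue"]; shift(x,y,60,a); shift(x,y,1.5,a)
```

```text
[ 509.43052085 -359.82471401  418.82427908]
blue score 0.81 x 438 y -347 mouth 357
yellow score 0.83 x 609 y -346 mouth 306
shift [0.0227, -0.069, 0.169] turn 101.7 | now [ 509.7 -359.2  418.9] [-1.7999e+02 -5.0000e-02  9.8660e+01] t 22.8
shift [0.0226, -0.069, 0.2275] turn 101.7 | now [ 509.7 -359.2  418.9] [-1.7999e+02 -5.0000e-02  9.8660e+01] t 22.8
```

Call:
carry_out --pt "0.023 -0.069 0.06 101.7 0.75" --pt "0.023 -0.069 0.12 101.7 0.75" --pt "0.023 -0.069 0.17 101.7 0.75" --pt "0.023 -0.069 0.17 101.7 0.75" --pt "0.023 -0.069 0.17 101.7 0.75" --pt "0.023 -0.069 0.17 101.7 0.75" --pt "0.023 -0.069 0.17 101.7 0.75" --pt "0.023 -0.069 0.17 101.7 0.75" --pt "0.023 -0.069 0.17 101.7 0.75" --pt "0.023 -0.069 0.17 101.7 0.75" --pt "0.023 -0.069 0.17 101.7 0.75" --pt "0.023 -0.069 0.2 101.7 0.75" --pt "0.023 -0.069 0.22 101.7 0.75" --pt "0.023 -0.069 0.227 101.7 0.75" --pt "0.023 -0.069 0.227 101.7 0.75" --pt "0.023 -0.069 0.227 101.7 0.4" --pt "0.023 -0.069 0.227 101.7 0.4" --pt "0.023 -0.069 0.227 101.7 0.4" --pt "0.023 -0.069 0.227 101.7 0.4" --pt "0.023 -0.069 0.227 101.7 0.4"

```text
t: 25.25
eef_pos: [437.9, -347.7, 192.8]
tcp_rot: [3.141, -0.001, -0.054]
ft_force: [-0.1, 1.1, 6.8]
opening: 0.542
grip_force: 29.9
```

Run:
```python
from h import *
import math
a=math.radians(120); shift(594.4-75*math.cos(a),-3.5-75*math.sin(a),46,120)
```

```text
shift [0.1788, -0.2893, -0.0433] turn -123.1 | now [ 437.9 -347.7  192.8] [ 1.7997e+02 -4.0000e-02 -3.0700e+00] t 25.2
```

Call:
carry_out --pt "0 0 -0.03 0 0.4" --pt "0 0 -0.08 -5 0.4" --pt "0.03 -0.05 -0.12 -15 0.4" --pt "0.06 -0.1 -0.12 -25 0.4" --pt "0.09 -0.15 -0.12 -35 0.4" --pt "0.12 -0.2 -0.12 -45 0.4" --pt "0.15 -0.25 -0.12 -55 0.4" --pt "0.179 -0.289 -0.12 -65 0.4" --pt "0.179 -0.289 -0.12 -75 0.4" --pt "0.179 -0.289 -0.12 -85 0.4" --pt "0.179 -0.289 -0.12 -95 0.4" --pt "0.179 -0.289 -0.12 -105 0.4" --pt "0.179 -0.289 -0.12 -115 0.4" --pt "0.179 -0.289 -0.1 -123.1 0.4" --pt "0.179 -0.289 -0.08 -123.1 0.4" --pt "0.179 -0.289 -0.06 -123.1 0.4" --pt "0.179 -0.289 -0.043 -123.1 0.4" --pt "0.179 -0.289 -0.043 -123.1 0.4"

```text
t: 27.5
eef_pos: [631.9, -68.6, 234.0]
tcp_rot: [-3.14, -0.002, 2.095]
ft_force: [0.3, 0.6, -1.1]
opening: 0.536
grip_force: 29.9
```

Run:
```python
from h import *
im,d,W,K,M,s=grab("wrist"); rel2(im,d,K,s,"blue"); s=env.state(); print(s["eef_pos"],s["tcp_rot"],s["opening"])
save(cv2.resize(im,(512,384)),"w5.png"); shift(594.4,-3.5,46,120)
```

```text
cap n 1579 mean [ 76.1   0.7 165.2] min [ 64.2 -10.8 163. ] max [ 87.3  12.5 167.5]
weight min [-22.5 -24.6 181.7] max [ 28.1  27.4 191.2] mean [  1.1   0.9 184.2]
8 outer -24.6 27.4 slot -5.3 8.0
14 outer -24.3 26.4 slot -5.2 7.9
20 outer -20.6 22.8 slot -5.3 8.0
[632.12664165 -68.70256081 234.94006334] [-3.14101311e+00 -6.24661914e-04  2.09481344e+00] 0.5387202552062321
shift [0.0753, -0.0, -0.001] turn 0.0 | now [632.1 -68.7 234.9] [-1.7997e+02 -4.0000e-02  1.2002e+02] t 27.6
```

View pics/w5.png

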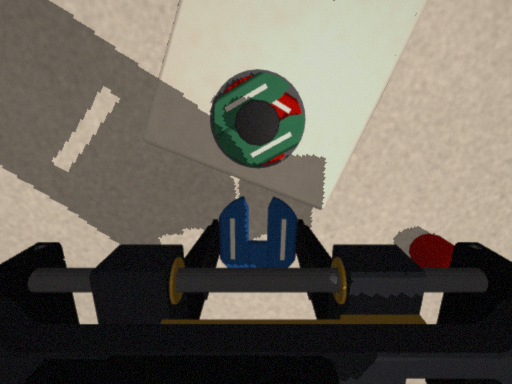

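The stack of red and green is flat (258,120), blue held with its slot facing the stem.

Call:
carry_out --pt "0 0 0.005 0 0.4" --pt "0.015 0 0.007 0 0.4" --pt "0.03 0 0.007 0 0.4" --pt "0.045 0 0.007 0 0.4" --pt "0.055 0 0.007 0 0.4" --pt "0.063 0 0.007 0 0.4" --pt "0.068 0 0.007 0 0.4" --pt "0.071 0 0.007 0 0.4" --pt "0.073 0 0.007 0 0.4" --pt "0.075 0 0.007 0 0.4" --pt "0.075 0 0.007 0 0.4"

```text
t: 28.92
eef_pos: [594.6, -3.8, 228.2]
tcp_rot: [3.142, -0.0, 2.095]
ft_force: [-0.7, -0.4, -1.5]
opening: 0.542
grip_force: 29.9
```

Call:
carry_out --pt "0.001 0 0 0 0.4" --pt "0.0015 0 0 0 0.4" --pt "0.0015 0 0 0 0.4"

```text
t: 29.3
eef_pos: [593.8, -2.4, 228.2]
tcp_rot: [3.141, -0.0, 2.095]
ft_force: [0.4, 0.3, -1.1]
opening: 0.543
grip_force: 29.9
```

Call:
carry_out --pt "0.001 0 0 0 0.4" --pt "0.0015 0 0 0 0.4" --pt "0.0015 0 0 0 0.4"

```text
t: 29.68
eef_pos: [593.2, -1.4, 228.3]
tcp_rot: [3.141, 0.001, 2.095]
ft_force: [1.7, -5.2, -3.0]
opening: 0.541
grip_force: 29.9
```

Contact (5.5 N). Lower and seat.

Call:
carry_out --pt "-0.0007 0 0.002 0 0.4" --pt "-0.0007 0 0.003 0 0.4" --pt "-0.0007 0 0.004 0 0.4" --pt "-0.0007 0 0.004 0 0.4"

```text
t: 30.18
eef_pos: [593.4, -1.7, 224.7]
tcp_rot: [3.141, 0.0, 2.095]
ft_force: [-1.9, -0.9, 5.5]
opening: 0.541
grip_force: 30.0
```

Call:
carry_out --pt "0 0 -0.0005 0 0.75" --pt "0 0 -0.0005 0 0.75" --pt "0 0 -0.0005 0 0.75" --pt "0 0 -0.02 0 0.75" --pt "0 0 -0.07 0 0.75" --pt "0 0 -0.12 0 0.75" --pt "-0.05 -0.03 -0.195 21.4 0.75" --pt "-0.269 -0.251 -0.195 21.4 0.75" --pt "-0.269 -0.251 -0.195 21.4 0.75" --pt "-0.269 -0.251 -0.195 21.4 0.75" --pt "-0.269 -0.251 -0.195 21.4 0.75" --pt "-0.269 -0.251 -0.195 21.4 0.75" --pt "-0.269 -0.251 -0.195 21.4 0.75" --pt "-0.269 -0.251 -0.195 21.4 0.75"

```text
t: 31.92
eef_pos: [510.4, -360.8, 418.8]
tcp_rot: [-3.141, -0.001, 1.72]
ft_force: [-0.1, 0.7, -0.4]
opening: 0.753
grip_force: 0.0
```

Run:
```python
from h import *
im,d,W,K,M,s=grab("wrist"); print(s["eef_pos"])
o,_=weights(im,M,K,colors=["yellow"])
_,x,y,a=o["yellow"]; shift(x,y,60,a-180); shift(x,y,1.5,a-180)
```

```text
[ 510.40300466 -360.76960345  418.82550332]
yellow score 0.83 x 609 y -346 mouth 306
shift [-0.0014, 0.0992, 0.1688] turn -27.4 | now [ 510.8 -359.6  418.8] [-1.7998e+02 -5.0000e-02  9.8610e+01] t 32.0
shift [-0.0014, 0.0992, 0.2273] turn -27.4 | now [ 510.8 -359.6  418.8] [-1.7998e+02 -5.0000e-02  9.8610e+01] t 32.0
```

Call:
carry_out --pt "-0.001 0.099 0.06 -27.4 0.75" --pt "-0.001 0.099 0.12 -27.4 0.75" --pt "-0.001 0.099 0.17 -27.4 0.75" --pt "-0.001 0.099 0.17 -27.4 0.75" --pt "-0.001 0.099 0.2 -27.4 0.75" --pt "-0.001 0.099 0.22 -27.4 0.75" --pt "-0.001 0.099 0.227 -27.4 0.75" --pt "-0.001 0.099 0.227 -27.4 0.75" --pt "-0.001 0.099 0.227 -27.4 0.4" --pt "-0.001 0.099 0.227 -27.4 0.4" --pt "-0.001 0.099 0.227 -27.4 0.4" --pt "-0.001 0.099 0.227 -27.4 0.4" --pt "-0.001 0.099 0.227 -27.4 0.4"

```text
t: 33.6
eef_pos: [608.8, -346.5, 192.9]
tcp_rot: [3.141, 0.001, 2.199]
ft_force: [-1.3, 0.2, 5.8]
opening: 0.544
grip_force: 30.0
```

Run:
```python
from h import *
import math
a=math.radians(-60); shift(594.2-75*math.cos(a),-3.3-75*math.sin(a),54,120)
```

```text
shift [0.3607, 0.1979, -0.0513] turn 6.0 | now [ 608.8 -346.5  192.9] [1.7998e+02 4.0000e-02 1.2602e+02] t 33.6
```

Call:
carry_out --pt "0 0 -0.03 0 0.4" --pt "0 0 -0.08 0 0.4" --pt "0.05 0.03 -0.12 6 0.4" --pt "0.1 0.06 -0.12 6 0.4" --pt "0.15 0.09 -0.12 6 0.4" --pt "0.2 0.12 -0.12 6 0.4" --pt "0.25 0.15 -0.12 6 0.4" --pt "0.3 0.18 -0.12 6 0.4" --pt "0.361 0.198 -0.12 6 0.4" --pt "0.361 0.198 -0.12 6 0.4" --pt "0.361 0.198 -0.09 6 0.4" --pt "0.361 0.198 -0.06 6 0.4" --pt "0.361 0.198 -0.051 6 0.4" --pt "0.361 0.198 -0.051 6 0.4"

```text
t: 35.35
eef_pos: [556.8, 61.6, 243.1]
tcp_rot: [-3.141, -0.0, 2.094]
ft_force: [-0.4, -0.6, 0.0]
opening: 0.538
grip_force: 30.0
```

Run:
```python
from h import *
a=grab("wrist")[0];b=grab("side")[0]
save(np.hstack([cv2.resize(a,(400,300)),cv2.resize(b[150:310,150:363],(400,300),interpolation=cv2.INTER_CUBIC)]),"w6.png"); shift(594.2,-3.3,46,120); print(env.state()["opening"])
```

```text
shift [-0.075, -0.0002, 0.0081] turn 0.0 | now [556.9  61.8 244.1] [1.7994e+02 3.0000e-02 1.2001e+02] t 35.5
0.5386514319066598
```

View pics/w6.png

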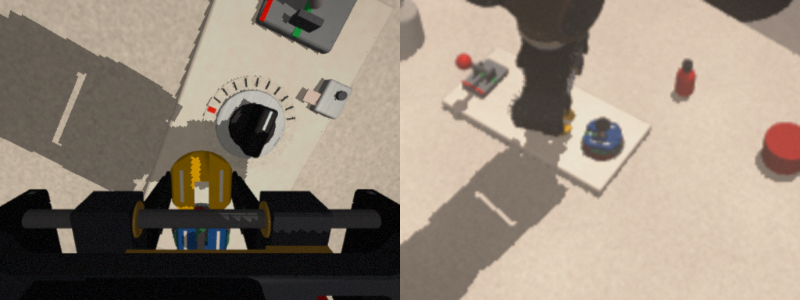

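Yellow is held with its slot (200,190) facing the stack, clear of the knob; blue lies on the stem.

Call:
carry_out --pt "0 0 0.004 0 0.4" --pt "0 0 0.008 0 0.4" --pt "-0.015 0 0.008 0 0.4" --pt "-0.03 0 0.008 0 0.4" --pt "-0.045 0 0.008 0 0.4" --pt "-0.055 0 0.008 0 0.4" --pt "-0.063 0 0.008 0 0.4" --pt "-0.068 0 0.008 0 0.4" --pt "-0.071 0 0.008 0 0.4" --pt "-0.073 0 0.008 0 0.4" --pt "-0.073 0 0.008 0 0.4"

```text
t: 36.83
eef_pos: [593.1, -1.1, 235.2]
tcp_rot: [3.142, -0.0, 2.095]
ft_force: [0.0, -0.8, -1.2]
opening: 0.543
grip_force: 30.0
```

Call:
carry_out --pt "-0.001 0 0 0 0.4" --pt "-0.0015 0 0 0 0.4" --pt "-0.0015 0 0 0 0.4"

```text
t: 37.2
eef_pos: [593.8, -2.4, 235.2]
tcp_rot: [3.142, -0.0, 2.095]
ft_force: [-0.2, -0.6, -1.0]
opening: 0.545
grip_force: 30.0
```

Call:
carry_out --pt "-0.001 0 0 0 0.4" --pt "-0.0015 0 0 0 0.4" --pt "-0.0015 0 0 0 0.4"

```text
t: 37.58
eef_pos: [594.5, -3.5, 235.2]
tcp_rot: [-3.141, -0.001, 2.095]
ft_force: [-0.9, 3.3, 0.0]
opening: 0.542
grip_force: 30.0
```

Call:
carry_out --pt "-0.001 0 0 0 0.4" --pt "-0.001 0 0 0 0.4"

```text
t: 37.83
eef_pos: [594.7, -3.9, 235.2]
tcp_rot: [-3.141, -0.002, 2.095]
ft_force: [-2.3, 9.3, 0.6]
opening: 0.542
grip_force: 30.0
```

Home (9 N). Back off slightly, lower and seat.

Call:
carry_out --pt "0.001 0 0.001 0 0.4" --pt "0.001 0 0.002 0 0.4" --pt "0.001 0 0.003 0 0.4" --pt "0.001 0 0.003 0 0.4"

```text
t: 38.33
eef_pos: [594.4, -3.6, 232.8]
tcp_rot: [-3.142, -0.0, 2.095]
ft_force: [-4.6, 4.4, 8.1]
opening: 0.546
grip_force: 30.0
```

Call:
carry_out --pt "0 0 -0.0005 0 0.75" --pt "0 0 -0.0005 0 0.75" --pt "0 0 -0.0005 0 0.75" --pt "0 0 -0.02 0 0.75" --pt "0 0 -0.07 0 0.75" --pt "-0.03 0 -0.12 0 0.75" --pt "-0.09 0 -0.12 0 0.75" --pt "-0.09 0 -0.12 0 0.75" --pt "-0.09 0 -0.12 0 0.75"

```text
t: 39.45
eef_pos: [639.3, -81.8, 351.7]
tcp_rot: [-3.141, -0.001, 2.094]
ft_force: [-0.6, 0.2, -0.3]
opening: 0.751
grip_force: 0.0
```

Run:
```python
from h import *
im,d,W,K,M,s=grab("wrist"); print(s["eef_pos"])
save(cv2.resize(im,(800,600)),"w7.png")
m=cmask(im,"yellow")&(abs(W[...,0]-594)<45)&(abs(W[...,1]+3)<45)
p=W[m]; print(np.nanmedian(p,0),np.nanmin(p,0),np.nanmax(p,0))
A=np.c_[p[:,:2]-p[:,:2].mean(0),np.ones(len(p))]; print("tilt",np.linalg.lstsq(A,p[:,2],rcond=None)[0])
weights(im,M,K,z=48,colors=["yellow"],box=(520,670,-80,75))
```

```text
[639.3475787  -81.81089997 351.66983981]
[591.69841159   2.31363205  48.93822671] [560.76902247 -35.46059448  14.71946207] [627.08831102  29.65812521  70.37494995]
tilt [6.62316167e-03 9.84833401e-03 4.87443779e+01]
yellow score 0.77 x 595 y -3 mouth 300
```

View pics/w7.png

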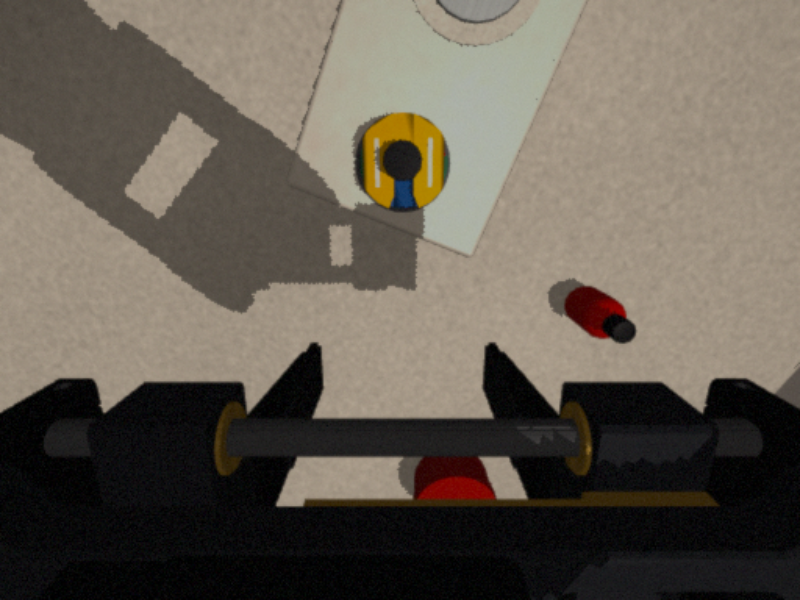

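Yellow flat and home, its mouth towards (403,200) with blue showing below. Now the knob.

Call:
carry_out --pt "0.05 0.005 0 10 0.5" --pt "0.1 0.01 0 20 0.5" --pt "0.132 0.015 0 22 0.5" --pt "0.132 0.015 0 22 0.5" --pt "0.132 0.015 0 22 0.5" --pt "0.132 0.015 0 22 0.5"

```text
t: 40.25
eef_pos: [586.8, 39.4, 352.1]
tcp_rot: [-3.142, -0.0, 1.711]
ft_force: [-0.0, -0.4, -0.6]
opening: 0.503
grip_force: 0.0
```

Run:
```python
from h import *
im,d,W,K,M,s=grab("wrist"); print(s["eef_pos"])
m=(abs(W[...,2]-60)<5)&(np.hypot(W[...,0]-575.4,W[...,1]-125.3)<28)
p=W[m][:,:2].astype(np.float32); r=cv2.minAreaRect(p); print(m.sum(),p.mean(0),r)
w=p-p.mean(0); e,v=np.linalg.eigh(w.T@w); print("bar angle",np.degrees(np.arctan2(v[1,1],v[0,1])))
save(cv2.resize(im,(800,600)),"w8.png")
```

```text
[586.79567842  39.43900361 352.08768561]
628 [575.44244 126.55972] ((575.5210571289062, 126.06732177734375), (13.9713773727417, 41.26932144165039), 10.614763259887695)
bar angle 100.63794
```

View pics/w8.png

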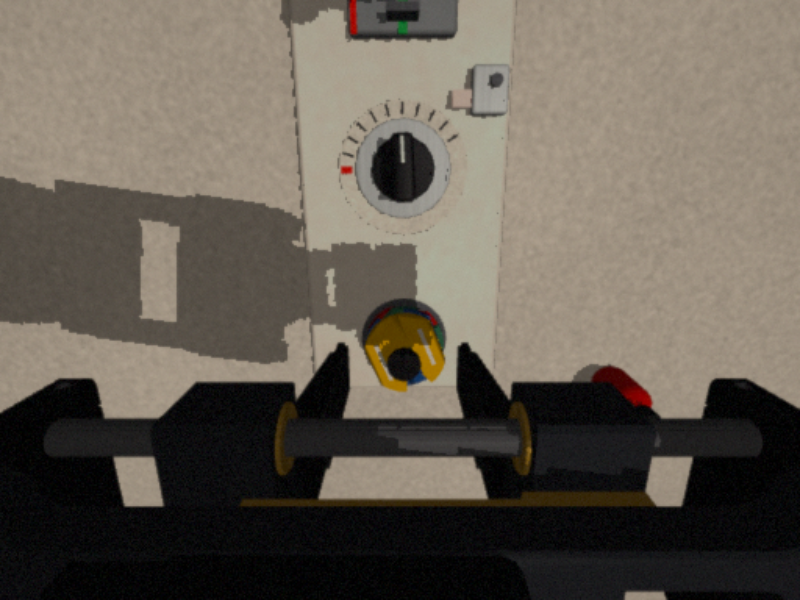

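Knob bar at 100.6° (line pointing up at (402,148)): 88° to go to the zero mark at (346,170). Grip and turn.

Call:
carry_out --pt "0.05 0 0 -2.6 0.5" --pt "0.087 0.001 0.0 -2.6 0.5" --pt "0.087 0.001 0.04 -2.6 0.5" --pt "0.087 0.001 0.08 -2.6 0.5" --pt "0.087 0.001 0.11 -2.6 0.5" --pt "0.087 0.001 0.122 -2.6 0.5" --pt "0.087 0.001 0.122 -2.6 0.5" --pt "0.087 0.001 0.122 -2.6 0" --pt "0.087 0.001 0.122 -2.6 0" --pt "0.087 0.001 0.122 -2.6 0" --pt "0.087 0.001 0.122 -2.6 0" --pt "0.087 0.001 0.122 -2.6 0" --pt "0.087 0.001 0.122 -2.6 0"

```text
t: 41.92
eef_pos: [575.0, 126.3, 230.6]
tcp_rot: [-3.14, -0.0, 1.756]
ft_force: [-3.6, -1.0, 6.6]
opening: 0.144
grip_force: 30.0
```

Call:
carry_out --pt "0 0 0 -8 0" --pt "0 0 0 -16 0" --pt "0 0 0 -24 0" --pt "0 0 0 -32 0" --pt "0 0 0 -40 0" --pt "0 0 0 -48 0" --pt "0 0 0 -56 0" --pt "0 0 0 -64 0" --pt "0 0 0 -72 0" --pt "0 0 0 -80 0" --pt "0 0 0 -84 0" --pt "0 0 0 -86 0" --pt "0 0 0 -86 0"

```text
t: 43.55
eef_pos: [574.6, 125.7, 230.6]
tcp_rot: [-3.141, -0.003, -3.025]
ft_force: [-7.8, -8.0, 8.9]
opening: 0.144
grip_force: 30.0
```

```bash
python3 -c "
from h import *
s=env.state();print(np.degrees(s['tcp_rot'][2]),s['moment'],s['ft_force'],s['opening'],s['grip_force'])"
```

```text
-173.32294831895518 [-1.51469590e+00  1.41061878e+00  5.72952029e-04] [-7.76141045 -7.96104769  8.89569486] 0.14442078127766825 30.004732310771942
```

Call:
carry_out --pt "0 0 0 -1.5 0" --pt "0 0 0 -2.5 0" --pt "0 0 0 -2.5 0"

```text
t: 43.92
eef_pos: [574.6, 125.6, 230.6]
tcp_rot: [-3.141, -0.003, -2.983]
ft_force: [-7.6, -8.8, 7.6]
opening: 0.145
grip_force: 30.1
```

```bash
python3 -c "
from h import *
s=env.state();print(np.degrees(s['tcp_rot'][2]),s['moment'],s['ft_force'],s['opening'],s['grip_force'])"
```

```text
-170.90587223606775 [-1.55117425  1.38806037 -0.45091062] [-7.61453426 -8.7977232   7.60978779] 0.14535658947268484 30.123379826545715
```

Call:
carry_out --pt "0 0 0 0 0.45" --pt "0 0 0 0 0.45" --pt "0 0 0 0 0.45" --pt "0 0 -0.03 0 0.45" --pt "0 0 -0.08 0 0.45" --pt "-0.03 0 -0.12 0 0" --pt "-0.085 0 -0.122 0 0" --pt "-0.085 0 -0.122 0 0"

```text
t: 44.92
eef_pos: [661.3, 140.2, 352.2]
tcp_rot: [3.142, 0.002, -2.982]
ft_force: [-0.9, -0.4, -0.5]
opening: 0.191
grip_force: 0.0
```

Run:
```python
from h import *
im,d,W,K,M,s=grab("wrist"); print(s["eef_pos"],s["t"])
m=(abs(W[...,2]-60)<5)&(np.hypot(W[...,0]-575.4,W[...,1]-125.3)<28)
p=W[m][:,:2].astype(np.float32); r=cv2.minAreaRect(p); print(m.sum(),p.mean(0),r)
w=p-p.mean(0); e,v=np.linalg.eigh(w.T@w); print("bar angle",np.degrees(np.arctan2(v[1,1],v[0,1])))
m=cmask(im,"red")&(W[...,2]>85)&(W[...,2]<125); print("ball",W[m].mean(0),m.sum())
save(cv2.resize(im,(800,600)),"w9.png")
```

```text
[661.30837933 140.18850156 352.21921679] 44.925
628 [575.2367  126.32191] ((575.6072998046875, 126.70531463623047), (40.76146697998047, 13.450977325439453), 8.737738609313965)
bar angle -171.55853
ball [523.18357523 221.52076278 107.09688862] 1010
```

View pics/w9.png

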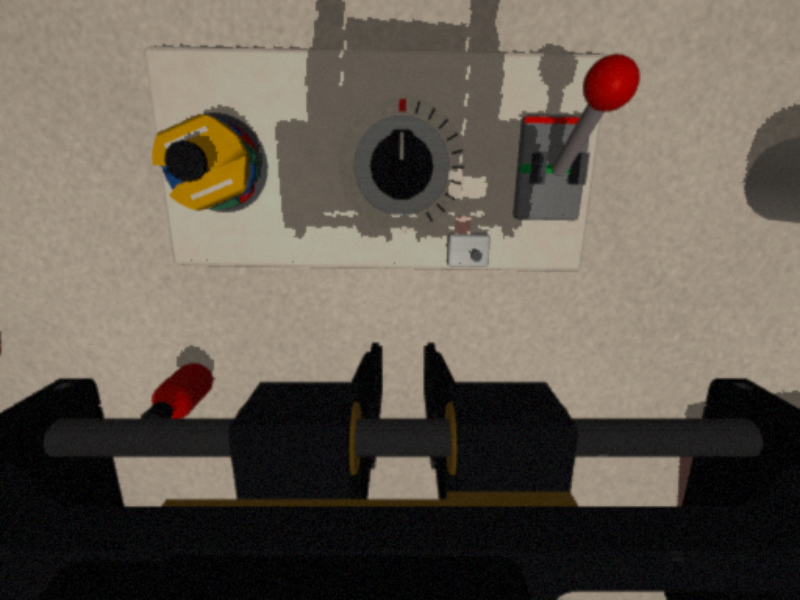

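The knob line is on the red mark (402,105), the lever still locked, the stack untouched. Now the lever: go to its -x side.

Call:
carry_out --pt "0.06 0.03 0 10 0" --pt "0.12 0.06 0 20 0" --pt "0.171 0.105 0 30 0" --pt "0.171 0.105 0 40 0" --pt "0.171 0.105 0 50 0" --pt "0.171 0.105 0 60 0" --pt "0.171 0.105 0 70 0" --pt "0.171 0.105 0 80 0" --pt "0.171 0.105 0 90.7 0" --pt "0.171 0.105 0 90.7 0" --pt "0.171 0.105 0.04 90.7 0" --pt "0.171 0.105 0.071 90.7 0" --pt "0.171 0.105 0.071 90.7 0"

```text
t: 46.6
eef_pos: [473.2, 216.2, 279.8]
tcp_rot: [-3.137, 0.001, 1.722]
ft_force: [-0.4, 1.2, 0.3]
opening: 0.003
grip_force: 0.0
```

Call:
carry_out --pt "0 0.01 0 0 0" --pt "0 0.02 0 0 0" --pt "0 0.026 0 0 0" --pt "0 0.031 -0.002 0 0" --pt "0 0.036 -0.004 0 0" --pt "0 0.041 -0.006 0 0" --pt "0 0.046 -0.008 0 0" --pt "0 0.05 -0.009 0 0" --pt "0 0.054 -0.01 0 0" --pt "0 0.057 -0.011 0 0" --pt "0 0.06 -0.012 0 0" --pt "0 0.062 -0.012 0 0" --pt "0 0.063 -0.012 0 0" --pt "0 0.063 -0.012 0 0"

```text
t: 48.35
eef_pos: [536.2, 225.6, 293.1]
tcp_rot: [-3.142, -0.0, 1.718]
ft_force: [-1.0, -0.1, 1.6]
opening: 0.007
grip_force: 0.5
```

```bash
cat >> h.py <<'E'
def ball(n="wrist",z0=80,hinge=(560.1,229.2),yaw=8.4):
    im,d,W,K,M,s=grab(n)
    m=cmask(im,"red",120)&(W[...,2]>z0)&(W[...,2]<130)&(np.hypot(W[...,0]-hinge[0],W[...,1]-hinge[1])<90)
    p=W[m]; # fit sphere r=13
    from scipy.optimize import least_squares
    f=least_squares(lambda c:np.linalg.norm(p-c,axis=1)-13,p.mean(0)-[0,0,8],loss="soft_l1").x
    a=np.radians(yaw); x=(f[0]-hinge[0])*np.cos(a)+(f[1]-hinge[1])*np.sin(a)
    print(n,m.sum(),"ball",f.round(1),"q",round(0.6+float(np.arctan2(x,f[2]-40)),3)); return im
E
python3 - <<'E'
from h import *
for n in("wrist","scene","side"):
    try: ball(n)
    except Exception as e: print(n,e)
E
```

```text
wrist 694 ball [556.1 229.3 110.7] q 0.545
scene 75 ball [556.2 225.2 111. ] q 0.538
side 26 ball [554.1 231.7 112.7] q 0.523
```

Call:
carry_out --pt "0 0.002 0 0 0" --pt "0 0.0035 0 0 0" --pt "0 0.0035 0 0 0" --pt "0 -0.01 0 0 0" --pt "0 -0.03 0 0 0" --pt "0 -0.04 -0.05 0 0" --pt "0 -0.04 -0.1 0 0" --pt "-0.1 -0.04 -0.15 0 0" --pt "-0.1 -0.04 -0.15 0 0" --pt "-0.1 -0.04 -0.15 0 0"

```text
t: 49.75
eef_pos: [510.8, 118.8, 444.7]
tcp_rot: [3.139, 0.0, 1.715]
ft_force: [0.3, -0.1, -0.3]
opening: 0.002
grip_force: 0.0
```

Run:
```python
from h import *
im=ball("wrist"); b=ball("scene"); print(env.state()["t"],env.state()["ft_force"])
save(np.hstack([cv2.resize(im,(400,300)),cv2.resize(b[150:270,210:370],(400,300),interpolation=cv2.INTER_CUBIC)]),"w10.png")
```

```text
wrist 455 ball [559.8 230.1 110.9] q 0.598
scene 72 ball [559.6 225.9 110.8] q 0.587
49.85 [-0.0626607   0.60294365 -1.10227161]
```

View pics/w10.png

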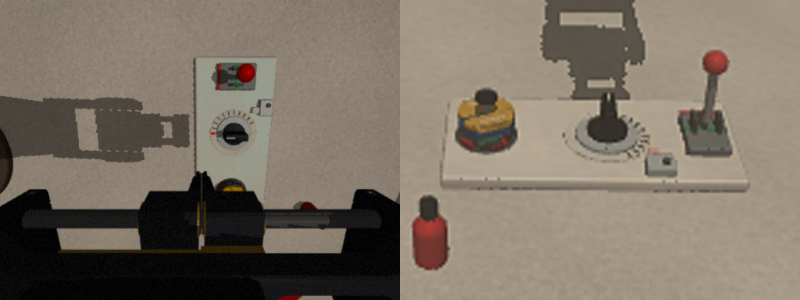

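Lever upright (q about 0.59), knob on its mark, stack flat at (487,120), bottle untouched. Handing in.

```bash
python3 -c "
from cell import env
print(env.job_done())"
```

```text
the job is handed in; nothing more can be done
None
```

I handed the job in at about 50 s: lever locked first, all four weights flat and home on the stem with slots at least 60° apart, knob turned back to its zero stop, and lever then set upright at about 0.59 rad; no verdict was returned.

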